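# Gauge the hose-coupling seats

### The arm

A 6-joint arm with a two-finger parallel gripper is mounted at the origin on a cart in front of the work surface, level with it; the furniture and walls round the work are solid. World frame = base frame: x ahead of the robot, y to its left, z up, the work surface at z = 0. Lengths are in m, angles in degrees, forces in N, time in s.
With the tool pointing down it reaches from about 0.25 to 0.725 m from the base axis. Payload 9.7 kg.
Tool frame: the origin (TCP) lies at the very end of the fingers, on their centre line; the grasp point (between the pads) lies 19 mm behind it; z points along the fingers, y is the line along which they close (so a half turn about z gives the same grasp; the last joint's range is limited). The gripper opens to 85 mm and grips with 20 to 120 N. Pads are 22 mm wide; open, the fingers measure 114 mm over their backs; the gripper's body (76 mm by 85 mm) begins 54 mm behind the grasp point. The pads swing forward as they close: fully open they stand 13 mm farther back than shut.
Start: joints at [0, 4.979, 10.078, 95.1, 0, 90], TCP at [0.55, -0, 0.231] pointing down, gripper open.
Joint ranges: [-179.16, 179.16], [-48.56, 103.87], [-65.8, 70.77], [-126.05, 130.52], [-82.76, 87.17], [-180, 180]. Speed limits (degrees/s): [127.2, 127.2, 147.25, 180, 180, 180].

### API

Orientations are given as [roll, pitch, yaw] about the fixed x, y, z axes, in that order (R = Rz(yaw) Ry(pitch) Rx(roll)).
In Python, from workcell import bot gives the robot as it stands.
- The arm moves only by the tool arm_command, never from a script. Its argument "series" is a list of rows, each a list of 4 numbers: the shift along the tool's x, y, z in m, then the turn about the tool's z in rad. A call has exactly 5 rows; each row is the pose to reach, as a shift and turn from the pose commanded when the call began, along the tool's axes at that moment; what a row does not reach only later rows make up. A row lasts 1/10 s, in which the tool goes at most 50 mm and 8.59 degrees, less where a joint would pass 70% of its speed; a pose out of reach is approached as far as the arm can. A call with a gripper value outside its range is refused whole. "hand" is the finger opening in m, from 0 to 0.0854, set as the call begins (left out, the last holds). The fingers move at their own pace and stop on an object; "grip_force" is the grip in N (left out, the last holds). Time passes only in rows, so rows that repeat a pose let the fingers close, or fill a call up. It gives the time, the measured TCP pose, the force, the opening and the grip force at its end, in the units of the state.
- bot.get_obs(): the state, without advancing time (a new reading comes with each control period).
- bot.camera(name): name is "scene" or "side" or "wrist"; returns a dict with "color" (384x512x3 uint8, blue, green, red), "camera_matrix" (3x3 intrinsics, pixels), "xyz" and "orientation" of the camera in the world; the wrist camera has in their place "T_tool_cam" (4x4, takes a point from camera to tool coordinates, whose origin is the TCP and whose axes are the flange's). Camera axes: x right, y up, looking along -z (the intrinsics and any distortion apply to the point x, -y, -z); pixel columns grow to the right and rows downward; lengths in m; the calibration is good to about 2 mm. The wrist camera is an equidistant fisheye: a pixel r from the principal point sees the ray r / f radians off the axis. A picture is of the moment at which its call begins: read the wrist's pose just before it. There is no depth.
- bot.job_done(): hands the job in; it is judged then, once.
Trained networks look in the newest picture that a camera, given by its name, has taken for a name from the list of things; names that differ only in an ending like _2 or _b are one class to them, and where a whole thing is asked for, a point or a joint stands for the part that bears it (a point fixed in the world has none). Each returns a list of dicts, best first, with "confidence" (0 to 1); they miss things now and then, are a little off and sometimes report something else, mostly with a low value. They report only what shows in the picture. A call takes as long as a camera call.
- bot.find_in(camera, target): "location" ([column, row] in pixels, amid what is visible of it).
- bot.mark_of(camera, target): "location" ([column, row] in pixels: a listed point, or the origin of a listed thing).
The state is a dict: "time": time; "q": joint angles; "qd": joint speeds; "joint_efforts": joint torques, N m; "ee_pos": TCP position; "tcp_rot": TCP orientation; "wrist_force": force on the tool from outside, world axes, zero at the start; "torque": the same for the moment, N m; "opening": finger opening in m; "grasp_force": force on a finger pad.
Only numpy, scipy, OpenCV 4.12 (cv2) and the standard library are available. Lean on these libraries where they do the work, as an engineer would, in place of code of your own. Each camera call takes 0.05 s, during which the arm holds its last target. There are 200 camera calls.

### The job

Only one of the three hose couplings in the rack has a sound tube seat at the bottom of its front socket: find it with the double-ended plug gauge, without forcing. The sound one lets the thin, green-ringed GO end right in until the gauge's handle stops on the socket floor; after that, lay the gauge on its rest and take it near its other end to try the thick, red-ringed NO-GO end in the same socket, where it must be pressed lightly against the seat and be refused. Finish with the gauge lying in its rest, the sound coupling set down upright in the blue tray and the other two left in the rack.

Things in the scene. Friction and masses are not known exactly. Their poses are not given: they have to be found in the camera images.
- gauge_center (a point): centre of the plug gauge, a straight round steel bar 108 long, 60 g, lying in the rest; x axis along the bar towards the GO end. Black handle 18 diameter, 76 long, in the middle; a 16 long pin at each end: GO pin 10 diameter at +x (green ring on the handle), NO-GO pin 14 diameter at -x (red ring)
- gauge_go (a point): centre of the GO pin's end face, 54 mm from gauge_center; axes as gauge_center. The gripper's fingers do not fit in a socket: to try this end, hold the handle about 21 mm from gauge_center on the NO-GO side (fingers level across the bar); that grip is no use for the other end
- gauge_nogo (a point): centre of the NO-GO pin's end face, 54 mm from gauge_center on the other side; axes as gauge_center. To try this end, hold the handle about 21 mm from gauge_center on the GO side
- rest_seat (a point): on the fixed blue gauge rest: where the gauge's centre lies in the rest, 45 mm above the table; x axis along the gauge (towards the GO end at the start; it may be laid back either way round). A bar 112 x 40, 10 high, with two 90-degree V blocks, 7 thick, 46.5 mm either side of the centre, under the middle of the pins; their tops stand 3 mm above the gauge's axis, the handle lies free between
- coupling_a_center (a point): centre of one of three look-alike grey hose couplings: a block 56 long (x), 40 wide (y), 40 high (z), 130 g, with a brass hose barb 18 long, 16 thick on its back (+x). Stands loose in a rack nest, the socket in its front (-x) towards the robot, its underside 20 below this point; lift it straight up, gripped across its 40 mm width
- coupling_a_mouth (a point): centre of the socket's mouth in the front face, 28 mm in front of coupling_a_center; x axis along the bore into the coupling, z up. The socket is 28 diameter, 38 deep; from its flat floor the tube seat runs on, coaxial, to the block's back face: a bore with a conical lead-in 4 deep, 5 wider at its mouth. Its width differs: one is sound (12), one too tight for the GO pin (8), one so worn that the NO-GO pin enters too (16)
- coupling_a: coupling_a as a whole; origin at the centre of the block's underside, axes as coupling_a_center
- coupling_b_center (a point): centre of one of three look-alike grey hose couplings: a block 56 long (x), 40 wide (y), 40 high (z), 130 g, with a brass hose barb 18 long, 16 thick on its back (+x). Stands loose in a rack nest, the socket in its front (-x) towards the robot, its underside 20 below this point; lift it straight up, gripped across its 40 mm width
- coupling_b_mouth (a point): centre of the socket's mouth in the front face, 28 mm in front of coupling_b_center; x axis along the bore into the coupling, z up. The socket is 28 diameter, 38 deep; from its flat floor the tube seat runs on, coaxial, to the block's back face: a bore with a conical lead-in 4 deep, 5 wider at its mouth. Its width differs: one is sound (12), one too tight for the GO pin (8), one so worn that the NO-GO pin enters too (16)
- coupling_b: coupling_b as a whole; origin at the centre of the block's underside, axes as coupling_b_center
- coupling_c_center (a point): centre of one of three look-alike grey hose couplings: a block 56 long (x), 40 wide (y), 40 high (z), 130 g, with a brass hose barb 18 long, 16 thick on its back (+x). Stands loose in a rack nest, the socket in its front (-x) towards the robot, its underside 20 below this point; lift it straight up, gripped across its 40 mm width
- coupling_c_mouth (a point): centre of the socket's mouth in the front face, 28 mm in front of coupling_c_center; x axis along the bore into the coupling, z up. The socket is 28 diameter, 38 deep; from its flat floor the tube seat runs on, coaxial, to the block's back face: a bore with a conical lead-in 4 deep, 5 wider at its mouth. Its width differs: one is sound (12), one too tight for the GO pin (8), one so worn that the NO-GO pin enters too (16)
- coupling_c: coupling_c as a whole; origin at the centre of the block's underside, axes as coupling_c_center
- gauge: the plug gauge as a whole; origin and axes as gauge_center
- coupling_rack: fixed aluminium rack, plate 82 x 216, top 22 mm above the table, three nests 80 mm apart along its y axis; origin on the table under the middle nest, x axis along the bores (42 mm above the table). Each nest has white cheeks 10 high 1 mm off the coupling's sides, a front lip 3 high and 3 thick 1 mm off its face, and a fence behind that holds it when pressed
- tray_in (a point): centre of the inner floor of the fixed blue open tray (115 x 130 outside, 22 high, 3 mm walls); the sound coupling goes here, any way round, z up
- tape_roll: bystander: roll of yellow tape 46 across, 19 high, loose on the table
- spare_cap: bystander: white bottle cap 37 across, 18 high, loose on the table
- bottle: bystander: white 60 ml sample bottle 38 across, 84 high, loose on the table

How it is judged (in metres and radians):
On the way, in this order (a step that is already met when the one before it is completed fails the run):
1. the GO end is right in the seat of the sound coupling, the handle on the socket floor (x of gauge_go in the frame of coupling_c_mouth between 0.05 and 0.058 m and y of gauge_go in the frame of coupling_c_mouth between -0.004 and 0.004 m and z of gauge_go in the frame of coupling_c_mouth between -0.004 and 0.004 m), for 0.1 s.
2. the gauge has been laid back in its rest and let go (distance between gauge_center and rest_seat below 0.01 m and angle between the x axis of gauge_center and the x axis of rest_seat, either way round below 0.12 rad and contact force between the fingers and gauge below 0.05 N), for 0.1 s.
3. the NO-GO end is pressed on the same coupling's seat, which stops it (x of gauge_nogo in the frame of coupling_c_mouth between 0.036 and 0.045 m and y of gauge_nogo in the frame of coupling_c_mouth between -0.005 and 0.005 m and z of gauge_nogo in the frame of coupling_c_mouth between -0.005 and 0.005 m and contact force between gauge and coupling_c above 0.5 N), for 0.05 s.
4. the sound coupling, still in the hand, stands in the tray (x of coupling_c_center in the frame of tray_in between -0.05 and 0.05 m and y of coupling_c_center in the frame of tray_in between -0.055 and 0.055 m and z of coupling_c_center in the frame of tray_in between 0.015 and 0.024 m and angle between coupling_c_center's own z axis and vertical below 0.12 rad and contact force between the fingers and coupling_c above 0.3 N), for 0.05 s.
At the end, for the whole second after the job is handed in: the sound coupling stands upright (within 7 degrees) on the tray's floor, at rest; the gauge lies in its rest, its centre within 10 mm of the seat point and aligned within 7 degrees, either way round; the other two couplings are in their nests, within 12 mm of where they started (x of coupling_c_center in the frame of tray_in between -0.05 and 0.05 m and y of coupling_c_center in the frame of tray_in between -0.055 and 0.055 m and z of coupling_c_center in the frame of tray_in between 0.015 and 0.024 m and angle between coupling_c_center's own z axis and vertical below 0.12 rad and linear speed of each of coupling_c, gauge below 0.02 m/s and distance between gauge_center and rest_seat below 0.01 m and angle between the x axis of gauge_center and the x axis of rest_seat, either way round below 0.12 rad and distance of each of coupling_a_center, coupling_b_center from where it was at the start of the episode below 0.012 m); the robot touches nothing.
It fails at once if the gauge is forced: more than 45 N between it and a coupling (contact force between gauge and coupling_a above 45 N or contact force between gauge and coupling_b above 45 N or contact force between gauge and coupling_c above 45 N).
It fails at once if a bystander (tape roll, spare cap, sample bottle) is shifted by more than 30 mm (distance of any of tape_roll, spare_cap, bottle from where it was at the start of the episode above 0.03 m).
It also fails if it takes over 72 s, if anything falls off the work surface, if the arm or the gripper's body presses on something with over 40 N, if the wrist force passes 120 N, or if a joint passes its speed limit or range.

## Working session

There is one attempt and no reset: what is moved stays moved. The work goes in short steps, Python scripts to look and compute and a tool call to move; the robot and the scene stay as the last step left them, time stands still between calls to the robot, and variables do not carry over. Pictures are saved under pics/ and viewed, at most 10 in all, crops included, and the job is handed in when it is done.

Besides the shell and the picture viewer there is one more tool, called after "Emit:" in YAML: its name, and indented under it one key for each argument. arm_command: Moves the arm, as the interface text tells. Its arguments: {"type":"object","properties":{"series":{"type":"array"},"hand":{"type":"number"},"grip_force":{"type":"number"}},"required":["series"]}

```bash
mkdir -p pics; cat > h.py <<'E'
import numpy as np, cv2
from scipy.spatial.transform import Rotation as R
from workcell import bot
def Rm(o): return R.from_euler('xyz',o,degrees=True).as_matrix()
def cam(name):
    o=bot.get_obs(); c=bot.camera(name); K=np.array(c["camera_matrix"])
    if name=="wrist":
        T=np.eye(4);T[:3,:3]=Rm(o["tcp_rot"]);T[:3,3]=o["ee_pos"];T=T@np.array(c["T_tool_cam"])
    else:
        T=np.eye(4);T[:3,:3]=Rm(c["orientation"]);T[:3,3]=c["xyz"]
    return dict(img=c["color"],K=K,T=T,name=name)
def ray(c,uv):
    x=(uv[0]-c["K"][0,2])/c["K"][0,0];y=(uv[1]-c["K"][1,2])/c["K"][1,1]
    if c["name"]=="wrist":
        r=np.hypot(x,y);s=np.sinc(r/np.pi);d=np.array([x*s,-y*s,-np.cos(r)])
    else: d=np.array([x,-y,-1.])
    d=c["T"][:3,:3]@d;return c["T"][:3,3],d/np.linalg.norm(d)
def proj(c,p):
    q=c["T"][:3,:3].T@(np.array(p)-c["T"][:3,3]);x,y,z=q[0],-q[1],-q[2]
    if c["name"]=="wrist":
        r=np.hypot(x,y);t=np.arctan2(r,z);k=t/max(r,1e-9);x,y=x*k,y*k
    else: x,y=x/z,y/z
    return np.array([c["K"][0,0]*x+c["K"][0,2],c["K"][1,1]*y+c["K"][1,2]])
def onz(c,uv,z):
    o,d=ray(c,uv);return o+d*(z-o[2])/d[2]
def tri(rs):
    A=sum(np.eye(3)-np.outer(d,d) for o,d in rs);b=sum((np.eye(3)-np.outer(d,d))@o for o,d in rs)
    p=np.linalg.solve(A,b);return p,[round(float(np.linalg.norm((np.eye(3)-np.outer(d,d))@(p-o)))*1000,1) for o,d in rs]
E
cat > l.py <<'E'
from h import *
o=bot.get_obs();print(o)
C={n:cam(n) for n in("scene","side","wrist")}
for n,c in C.items(): print(n,c["K"].round(1).tolist(),c["T"].round(3).tolist())
ims=np.hstack([C["scene"]["img"],C["side"]["img"]]);
cv2.imwrite("pics/scene.png",C["scene"]["img"]);cv2.imwrite("pics/side.png",C["side"]["img"]);cv2.imwrite("pics/wrist.png",C["wrist"]["img"])
for t,z in [("gauge_center",.045),("gauge_go",.045),("gauge_nogo",.045),("rest_seat",.045),("coupling_a_center",.042),("coupling_a_mouth",.042),("coupling_rack",0),("tray_in",.003),("tape_roll",.01),("spare_cap",.01),("bottle",.04)]:
  for n,c in C.items():
    r=(bot.find_in if t in("tape_roll","spare_cap","bottle") else bot.mark_of)(n,t)
    print(t,n,[(np.round(x["location"]).tolist(),round(x["confidence"],2),onz(c,x["location"],z)[:2].round(3).tolist()) for x in r[:4]])
E
python3 l.py
```

```text
{'time': 0.0, 'q': array([1.15500309e-03, 5.01152260e+00, 1.00335086e+01, 9.50994711e+01,
       1.20160338e-03, 8.99993384e+01]), 'qd': array([-0.10133289, -0.03926537, -0.00202123,  0.03600215, -0.04244933,
        0.17693304]), 'joint_efforts': array([ 7.68234549e-04, -5.20392072e+01,  4.64802504e+01,  1.63646933e-02,
        2.23589603e-05, -6.77332673e-05]), 'ee_pos': array([5.49766016e-01, 1.70595185e-05, 2.30570548e-01]), 'tcp_rot': array([-1.79922515e+02, -1.20249702e-03,  9.00018150e+01]), 'wrist_force': array([ 0.38795082,  0.14459079, -0.45007361]), 'torque': array([-0.02584979,  0.0613669 ,  0.01682118]), 'grasp_force': 0.0, 'opening': 0.08547297886844057}
scene [[370.6, 0.0, 257.1], [0.0, 370.6, 191.0], [0.0, 0.0, 1.0]] [[-0.837, 0.335, -0.433, 0.115], [-0.547, -0.49, 0.679, 0.559], [0.015, 0.805, 0.593, 0.552], [0.0, 0.0, 0.0, 1.0]]
side [[385.9, 0.0, 254.4], [0.0, 385.9, 191.6], [0.0, 0.0, 1.0]] [[0.875, 0.262, -0.406, 0.166], [-0.483, 0.484, -0.73, -0.613], [0.005, 0.835, 0.55, 0.543], [0.0, 0.0, 0.0, 1.0]]
wrist [[297.3, 0.0, 253.6], [0.0, 297.3, 193.7], [0.0, 0.0, 1
[... 2084 characters left out ...]
[0.636, -0.231])]
tray_in wrist [([302.0, 312.0], 0.59, [0.627, -0.235])]
tape_roll scene []
tape_roll side [([291.0, 276.0], 0.7, [0.48, -0.191]), ([286.0, 290.0], 0.65, [0.453, -0.217]), ([205.0, 236.0], 0.54, [0.382, -0.008]), ([276.0, 195.0], 0.22, [0.599, 0.053])]
tape_roll wrist [([130.0, 165.0], 0.77, [0.386, 0.003])]
spare_cap scene [([178.0, 284.0], 0.59, [0.474, 0.262]), ([215.0, 184.0], 0.51, [0.614, -0.023])]
spare_cap side [([255.0, 179.0], 0.68, [0.589, 0.147]), ([229.0, 157.0], 0.62, [0.582, 0.291])]
spare_cap wrist [([267.0, 86.0], 0.22, [0.566, 0.098])]
bottle scene [([144.0, 250.0], 0.67, [0.562, 0.254])]
bottle side []
bottle wrist [([193.0, 293.0], 0.57, [0.465, -0.172])]
```

```bash
python3 -c "
import cv2,numpy as np
a,b,c=[cv2.imread(f'pics/{n}.png') for n in('scene','side','wrist')]
cv2.imwrite('pics/mix.png',np.vstack([np.hstack([cv2.resize(a,(400,300)),cv2.resize(b,(400,300))]),np.hstack([cv2.resize(c,(400,300)),cv2.resize(b[130:330,170:437],(400,300))])]))"
```

```text
(no output)
```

View pics/mix.png

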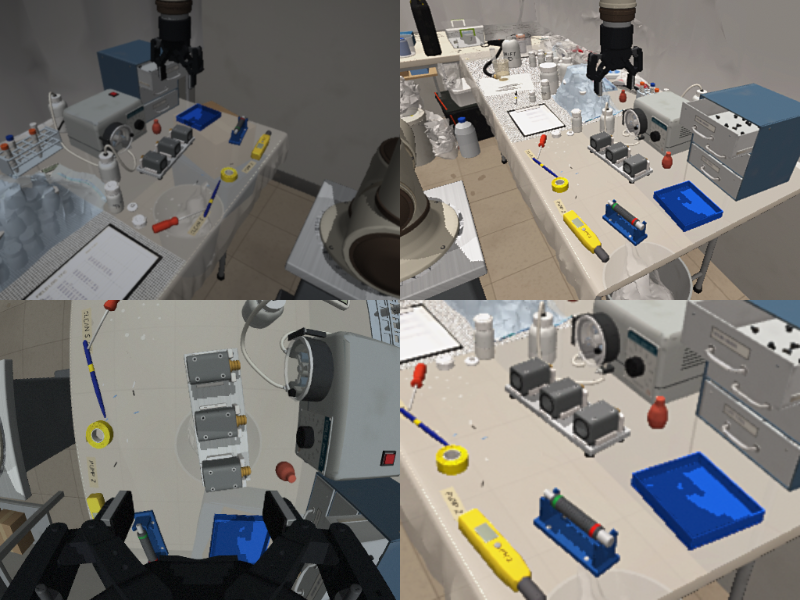

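The scene, side and wrist views show three grey couplings in the rack around (0.57, 0.02), sockets facing the robot. The gauge is in its blue rest near (0.457, -0.21), with the green GO ring on the +y side. The tray is near (0.63, -0.23). I'll lower the wrist camera for a closer rack view.

Emit:
arm_command:
  series:
    - [-0.01,0.0,0.045,0]
    - [-0.02,0.0,0.09,0]
    - [-0.02,0.0,0.09,0]
    - [-0.02,0.0,0.09,0]
    - [-0.02,0.0,0.09,0]

```text
time: 2.3
ee_pos: [0.5512, -0.0197, 0.1443]
tcp_rot: [179.8, -0.0, 90.0]
wrist_force: [0.5, -0.7, 1.0]
opening: 0.0855
grasp_force: 0.0
```

```bash
cat >> h.py <<'E'
def ortho(c,z,x0,x1,y0,y1,s=0.0005):
    # top view: rows go with -x (up = +x), cols with -y (left=+y)
    xs=np.arange(x1,x0,-s);ys=np.arange(y1,y0,-s);X,Y=np.meshgrid(xs,ys,indexing='ij')
    P=np.stack([X,Y,np.full_like(X,z)],-1)-c["T"][:3,3];q=P@c["T"][:3,:3];x,y,w=q[...,0],-q[...,1],-q[...,2]
    if c["name"]=="wrist":
        r=np.hypot(x,y);k=np.arctan2(r,w)/np.maximum(r,1e-9);x,y=x*k,y*k
    else:x,y=x/w,y/w
    return cv2.remap(c["img"],(c["K"][0,0]*x+c["K"][0,2]).astype(np.float32),(c["K"][1,1]*y+c["K"][1,2]).astype(np.float32),cv2.INTER_CUBIC)
E
cat > l2.py <<'E'
from h import *
print(bot.get_obs()["ee_pos"],bot.get_obs()["q"].round(1))
c=cam("wrist");cv2.imwrite("pics/w2.png",c["img"])
import pickle;pickle.dump(c,open("w2.pkl","wb"))
for t in("coupling_a_center","coupling_a_mouth","coupling_rack"):
  print(t,[(np.round(x["location"]).tolist(),round(x["confidence"],2),onz(c,x["location"],0 if 'rack' in t else .042)[:2].round(4).tolist()) for x in bot.mark_of("wrist",t)])
o=ortho(c,.062,.48,.68,-.14,.16);cv2.imwrite("pics/o2.png",o);print(o.shape)
E
python3 l2.py
```

```text
[ 0.55123931 -0.01971792  0.14432955] [-2.1  4.1 -0.5 85.2  0.  87.9]
coupling_a_center [([294.0, 238.0], 0.62, [0.5881, -0.0624])]
coupling_a_mouth [([260.0, 246.0], 0.76, [0.5572, -0.0709]), ([233.0, 64.0], 0.45, [0.5351, 0.0898])]
coupling_rack []
(401, 601, 3)
```

View pics/o2.png

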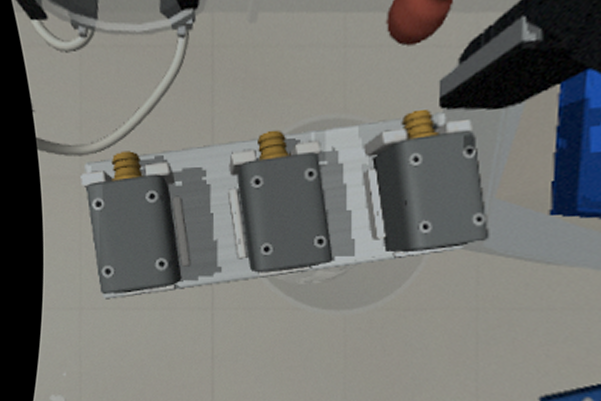

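The top view shows the coupling tops with four screws each. The screw-pattern centres are at about (129.5, 234), (288, 211) and (447, 189). The spacing comes out at 80.2 mm, so the 62 mm top height is right, and the rack yaw is about 8°. Next I'll turn the tool roughly 90° over the rack to cancel any camera-to-tool offset.

Emit:
arm_command:
  series:
    - [0.02,0.0,-0.05,-0.15]
    - [0.04,0.0,-0.1,-0.3]
    - [0.04,0.0,-0.1,-0.45]
    - [0.04,0.0,-0.1,-0.6]
    - [0.04,0.0,-0.1,-0.75]

```text
time: 3.0
ee_pos: [0.5505, 0.0205, 0.2428]
tcp_rot: [179.9, 0.1, 133.4]
wrist_force: [-0.7, 0.7, 0.2]
opening: 0.0853
grasp_force: 0.0
```

Emit:
arm_command:
  series:
    - [0,0,0,-0.15]
    - [0,0,0,-0.3]
    - [0,0,0,-0.45]
    - [0,0,0,-0.6]
    - [0,0,0,-0.75]

```text
time: 3.5
ee_pos: [0.5502, 0.0202, 0.2423]
tcp_rot: [180.0, 0.1, 176.3]
wrist_force: [0.3, -0.0, 0.1]
opening: 0.0855
grasp_force: 0.0
```

```bash
cat > l3.py <<'E'
from h import *
import pickle
b=bot.get_obs();print(b["ee_pos"],b["tcp_rot"],b["qd"].round(1))
c=cam("wrist");pickle.dump(c,open("w3.pkl","wb"))
c2=pickle.load(open("w2.pkl","rb"))
g=cv2.cvtColor(ortho(c2,.062,.48,.68,-.14,.16),cv2.COLOR_BGR2GRAY);f=cv2.cvtColor(ortho(c,.062,.48,.68,-.14,.16),cv2.COLOR_BGR2GRAY)
cv2.imwrite("pics/o3.png",f)
for n,(u,v) in dict(L=(129.5,233.7),M=(288.2,211.2),R=(446.7,189.2)).items():
    # screw pattern patches: match the whole top
    u,v=int(u),int(v);t=g[v-46:v+46,u-32:u+33];w=f[v-70:v+70,u-56:u+57]
    m=cv2.matchTemplate(w,t,cv2.TM_CCOEFF_NORMED);_,s,_,l=cv2.minMaxLoc(m);print(n,round(s,2),"shift px",l[0]-24,l[1]-24)
for t,z in(("gauge_center",.045),("gauge_go",.045),("gauge_nogo",.045)):
  print(t,[(np.round(x["location"]).tolist(),round(x["confidence"],2),onz(c,x["location"],z)[:2].round(4).tolist()) for x in bot.mark_of("wrist",t)])
E
python3 l3.py
```

```text
[0.55022265 0.02018662 0.2422549 ] [1.79990689e+02 7.50388252e-02 1.76310898e+02] [  0.   -0.1   0.1   0.   -0.1 -85.2]
L 0.89 shift px 0 0
M 0.77 shift px 0 0
R 0.44 shift px 0 0
gauge_center [([73.0, 113.0], 0.59, [0.4569, -0.2059])]
gauge_go [([103.0, 100.0], 0.81, [0.4479, -0.1578])]
gauge_nogo [([43.0, 124.0], 0.72, [0.4621, -0.2606])]
```

View pics/o3.png

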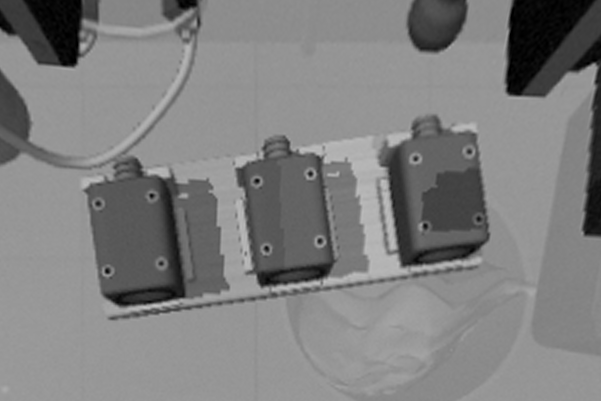

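Emit:
arm_command:
  series:
    - [0.018,-0.038,0.0,-0.15]
    - [0.036,-0.076,0.02,-0.3]
    - [0.054,-0.114,0.04,-0.45]
    - [0.072,-0.152,0.06,-0.6]
    - [0.088,-0.19,0.09,-0.75]

```text
time: 4.2
ee_pos: [0.451, -0.1597, 0.1558]
tcp_rot: [-179.9, 0.1, -142.5]
wrist_force: [1.5, 0.5, 0.1]
opening: 0.0852
grasp_force: 0.0
```

Emit:
arm_command:
  series:
    - [0,0,0,-0.15]
    - [0,0,0,-0.3]
    - [0,0,0,-0.45]
    - [0,0,0,-0.6]
    - [0,0,0,-0.75]

```text
time: 4.7
ee_pos: [0.4516, -0.1584, 0.1557]
tcp_rot: [-180.0, -0.0, -99.5]
wrist_force: [0.1, -0.3, 0.9]
opening: 0.0851
grasp_force: 0.0
```

Emit:
arm_command:
  series:
    - [0,0,0,-0.15]
    - [0,0,0,-0.33]
    - [0,0,0,-0.33]
    - [0,0,0,-0.33]
    - [0,0,0,-0.33]

```text
time: 5.2
ee_pos: [0.4515, -0.1583, 0.1554]
tcp_rot: [-180.0, -0.0, -81.0]
wrist_force: [0.5, -0.6, -0.2]
opening: 0.0853
grasp_force: 0.0
```

```bash
cat > l4.py <<'E'
from h import *
import pickle
b=bot.get_obs();print(b["ee_pos"],b["tcp_rot"],b["q"].round(1))
c=cam("wrist");pickle.dump(c,open("w4.pkl","wb"))
for t,z in(("gauge_center",.045),("gauge_go",.045),("gauge_nogo",.045),("rest_seat",.045),("tray_in",.003)):
  print(t,[(np.round(x["location"]).tolist(),round(x["confidence"],2),onz(c,x["location"],z)[:2].round(4).tolist()) for x in bot.mark_of("wrist",t)])
o=ortho(c,.045,.39,.53,-.29,-.13,.0003);o2=ortho(c,.022,.54,.72,-.32,-.14,.0006)
h=max(len(o),len(o2));o=cv2.copyMakeBorder(o,0,h-len(o),0,0,0);o2=cv2.copyMakeBorder(o2,0,h-len(o2),0,0,0)
o=np.hstack([o,o2[:,:260]]);cv2.imwrite("pics/o4.png",o);print(o.shape)
E
python3 l4.py
```

```text
[ 0.45153357 -0.15831099  0.15543637] [-1.79989267e+02 -2.25697660e-03 -8.09654537e+01] [ -19.3   -5.7   -8.9   86.7    0.  -118.4]
gauge_center [([263.0, 130.0], 0.95, [0.4519, -0.2124])]
gauge_go [([261.0, 192.0], 0.78, [0.4449, -0.1582])]
gauge_nogo [([257.0, 62.0], 0.66, [0.4663, -0.2689])]
rest_seat [([258.0, 129.0], 0.88, [0.456, -0.2129])]
tray_in [([98.0, 92.0], 0.73, [0.6306, -0.2284]), ([291.0, 306.0], 0.56, [0.3798, -0.0058])]
(467, 794, 3)
```

View pics/o4.png

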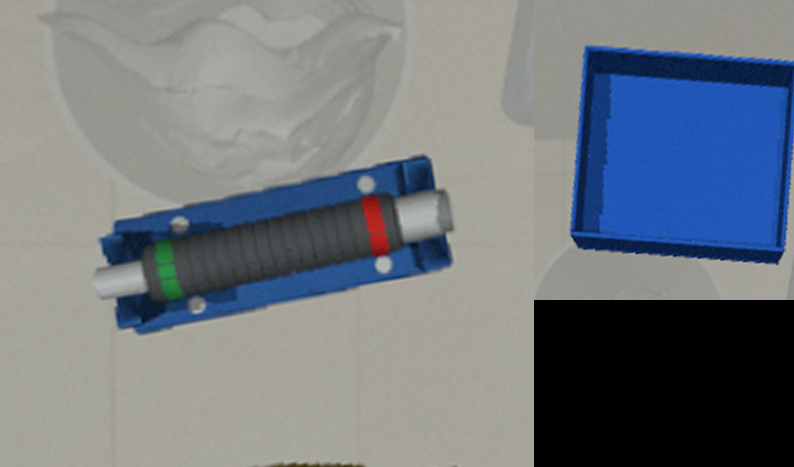

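The overhead view shows the gauge with its GO face near (95, 283) and NO-GO face near (453, 210), which gives centre (0.456, -0.212) and yaw about 102°, lying in the rest. The tray is at the right, with its floor centre near (0.631, -0.228).

Emit:
arm_command:
  series:
    - [0.035,0.0015,0.02,-0.03]
    - [0.075,0.003,0.04,-0.052]
    - [0.075,0.003,0.065,-0.052]
    - [0.075,0.003,0.065,-0.052]
    - [0.075,0.003,0.065,-0.052]

```text
time: 6.0
ee_pos: [0.4603, -0.2325, 0.0906]
tcp_rot: [180.0, 0.0, -77.8]
wrist_force: [0.2, -0.0, -0.5]
opening: 0.0859
grasp_force: 0.0
```

```bash
cat > d.py <<'E'
import sys
from h import *
b=bot.get_obs();p=b["ee_pos"];y=b["tcp_rot"][2]
t=np.array([float(v) for v in sys.argv[1:4]]);ty=float(sys.argv[4])
d=Rm(b["tcp_rot"]).T@(t-p);tr=-np.radians((ty-y+180)%360-180)
print("t",b["time"],"p",p.round(4),"rot",np.round(b["tcp_rot"],2),"q",b["q"].round(1),"F",b["wrist_force"].round(1),"op",round(b["opening"],4),"\nshift",d.round(4),"turn",round(tr,3))
E
python3 d.py .4605 -.2327 .030 282
```

```text
t 6.0 p [ 0.4603 -0.2325  0.0906] rot [ 1.7996e+02  4.0000e-02 -7.7750e+01] q [-2.68e+01 -1.00e-01 -1.07e+01  7.94e+01  0.00e+00 -1.29e+02] F [ 0.2 -0.  -0.5] op 0.0859 
shift [ 0.0003 -0.0002  0.0606] turn 0.004
```

Emit:
arm_command:
  series:
    - [0,0,0.03,0.004]
    - [0,0,0.06,0.004]
    - [0,0,0.0605,0.004]
    - [0,0,0.0605,0.004]
    - [0,0,0.0605,0.004]

```text
time: 6.5
ee_pos: [0.4618, -0.2331, 0.0323]
tcp_rot: [-179.9, -0.1, -77.9]
wrist_force: [0.5, 0.4, 0.2]
opening: 0.0851
grasp_force: 0.0
```

Emit:
arm_command:
  series:
    - [0,0,0,0]
    - [0,0,0,0]
    - [0,0,0,0]
    - [0,0,0,0]
    - [0,0,0,0]
  hand: 0.0
  grip_force: 25

```text
time: 7.0
ee_pos: [0.4606, -0.2329, 0.03]
tcp_rot: [180.0, -0.0, -78.0]
wrist_force: [-0.8, 0.2, 1.8]
opening: 0.0171
grasp_force: 25.5
```

Emit:
arm_command:
  series:
    - [0,0,0,0]
    - [0,0,0,0]
    - [0,0,0,0]
    - [0,0,0,0]
    - [0,0,0,0]

```text
time: 7.5
ee_pos: [0.4606, -0.2329, 0.0299]
tcp_rot: [180.0, -0.0, -78.0]
wrist_force: [-1.8, -0.2, 3.5]
opening: 0.0168
grasp_force: 25.6
```

```bash
python3 d.py .4605 -.2327 .030 282
```

```text
t 7.5 p [ 0.4606 -0.2329  0.0299] rot [ 1.800e+02 -1.000e-02 -7.796e+01] q [ -26.8    1.4  -16.    72.6   -0.  -128.9] F [-1.8 -0.2  3.5] op 0.0168 
shift [-0.0002  0.     -0.0001] turn 0.001
```

Emit:
arm_command:
  series:
    - [0,0,-0.04,0]
    - [0,0,-0.07,0]
    - [-0.04,-0.01,-0.07,0.15]
    - [-0.08,-0.02,-0.07,0.3]
    - [-0.12,-0.03,-0.07,0.45]

```text
time: 8.0
ee_pos: [0.4649, -0.1111, 0.0997]
tcp_rot: [-180.0, 0.0, -102.9]
wrist_force: [1.2, 0.6, 0.1]
opening: 0.0171
grasp_force: 25.3
```

Emit:
arm_command:
  series:
    - [0,0,0,0.15]
    - [0,0,0,0.3]
    - [0,0,0,0.45]
    - [0,0,0,0.6]
    - [0,0,0,0.75]

```text
time: 8.5
ee_pos: [0.465, -0.1121, 0.0995]
tcp_rot: [180.0, -0.0, -145.8]
wrist_force: [0.5, 0.4, -0.4]
opening: 0.0169
grasp_force: 25.3
```

Emit:
arm_command:
  series:
    - [0,0,0,0.15]
    - [0,0,0,0.3]
    - [0,0,0,0.44]
    - [0,0,0,0.44]
    - [0,0,0,0.44]

```text
time: 9.0
ee_pos: [0.465, -0.1122, 0.0996]
tcp_rot: [180.0, -0.0, -170.5]
wrist_force: [0.4, -0.1, -0.5]
opening: 0.0169
grasp_force: 25.3
```

```bash
python3 d.py .4684 -.0798 .0270 188
```

```text
t 9.0 p [ 0.465  -0.1122  0.0996] rot [ 1.7999e+02 -1.0000e-02 -1.7046e+02] q [-13.6  -5.4 -14.8  80.6   0.  -23.1] F [ 0.4 -0.1 -0.5] op 0.0169 
shift [-0.0088  0.0314  0.0726] turn 0.027
```

Emit:
arm_command:
  series:
    - [-0.009,0.031,0.02,0.027]
    - [-0.009,0.031,0.05,0.027]
    - [-0.009,0.031,0.0725,0.027]
    - [-0.009,0.031,0.0725,0.027]
    - [-0.009,0.031,0.0725,0.027]

```text
time: 9.5
ee_pos: [0.4688, -0.0802, 0.0277]
tcp_rot: [180.0, -0.0, -172.1]
wrist_force: [0.2, -0.1, 0.0]
opening: 0.0168
grasp_force: 25.3
```

Emit:
arm_command:
  series:
    - [0,0,0,0]
    - [0,0,0,0]
    - [0,0,0,0]
    - [0,0,0,0]
    - [0,0,0,0]

```text
time: 10.0
ee_pos: [0.469, -0.0803, 0.0276]
tcp_rot: [-180.0, 0.0, -172.2]
wrist_force: [-1.0, 0.6, -1.1]
opening: 0.0169
grasp_force: 25.3
```

```bash
python3 d.py .4684 -.0798 .0270 188; python3 - <<'E'
from h import *
c=cam("wrist");o=ortho(c,.042,.42,.62,-.12,0.0,.0003)
u=np.array([.990,.139]);p=bot.get_obs()["ee_pos"][:2]
g=p+.0752*u;m=np.array([.5577,-.0673])
f=lambda w:(int((0-w[1])/.0003),int((.62-w[0])/.0003))
cv2.circle(o,f(g),3,(0,0,255),1);cv2.circle(o,f(m),3,(255,0,255),1);cv2.line(o,f(g-.09*u),f(m+.05*u),(0,255,255),1)
cv2.imwrite("pics/o5.png",o[:600])
E
```

```text
t 10.0 p [ 0.469  -0.0803  0.0276] rot [-1.7999e+02  2.0000e-02 -1.7225e+02] q [ -9.7  -4.1 -21.6  72.4   0.  -17.5] F [-1.   0.6 -1.1] op 0.0169 
shift [0.0005 0.0006 0.0006] turn -0.004
```

View pics/o5.png

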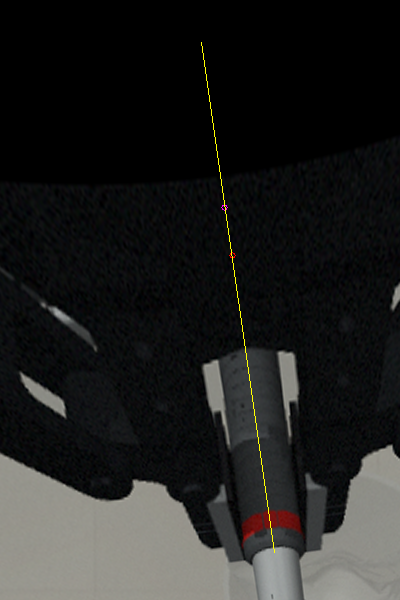

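The wrist view shows the gauge held square: the NO-GO end at (277, 575) lies on the planned line, though the gripper hides the mouth. I'll feed in gently by force.

Emit:
arm_command:
  series:
    - [-0.01,0.0006,0.0006,-0.004]
    - [-0.02,0.0006,0.0006,-0.004]
    - [-0.03,0.0006,0.0006,-0.004]
    - [-0.04,0.0006,0.0006,-0.004]
    - [-0.046,0.0006,0.0006,-0.004]
  grip_force: 20

```text
time: 10.55
ee_pos: [0.5155, -0.0732, 0.0265]
tcp_rot: [180.0, -0.0, -172.0]
wrist_force: [-0.3, 0.0, 0.5]
opening: 0.0167
grasp_force: 25.3
```

Emit:
arm_command:
  series:
    - [-0.001,0,0,0]
    - [-0.002,0,0,0]
    - [-0.003,0,0,0]
    - [-0.004,0,0,0]
    - [-0.005,0,0,0]

```text
time: 11.05
ee_pos: [0.5193, -0.0728, 0.0268]
tcp_rot: [-180.0, 0.0, -172.0]
wrist_force: [-0.3, 0.4, -0.8]
opening: 0.0166
grasp_force: 25.3
```

```bash
cat > g.py <<'E'
import sys
from h import *
# depth of the end face in the socket: mouth name, distance TCP->end
M=dict(L=(.5354,.0914),M=(.5467,.0120),R=(.5577,-.0673));u=np.array([.990,.139])
b=bot.get_obs();m=np.array(M[sys.argv[1]]);e=float(sys.argv[2])
r=b["ee_pos"][:2]-m;n=np.array([-u[1],u[0]])
print("t",b["time"],"depth",round(r@u+e,4),"lat",round(r@n,4),"z",b["ee_pos"][2].round(4),"rot",np.round(b["tcp_rot"],2),"F axial",round(b["wrist_force"][:2]@u,1),"lat",round(b["wrist_force"][:2]@n,1),"z",b["wrist_force"][2].round(1),"T",b["torque"].round(2),"op",round(b["opening"],4))
E
python3 g.py R .0752
```

```text
t 11.05 depth 0.0364 lat -0.0001 z 0.0268 rot [-1.8000e+02  1.0000e-02 -1.7203e+02] F axial -0.2 lat 0.4 z -0.8 T [0.03 0.01 0.01] op 0.0166
```

Emit:
arm_command:
  series:
    - [-0.001,0,0,0]
    - [-0.002,0,0,0]
    - [-0.003,0,0,0]
    - [-0.004,0,0,0]
    - [-0.005,0,0,0]
  hand: 0.0
  grip_force: 20

```text
time: 11.55
ee_pos: [0.5242, -0.0721, 0.0267]
tcp_rot: [-180.0, -0.0, -172.0]
wrist_force: [-1.2, -0.1, 0.1]
opening: 0.0175
grasp_force: 25.3
```

Emit:
arm_command:
  series:
    - [-0.001,0,0,0]
    - [-0.002,0,0,0]
    - [-0.002,0,0,0]
    - [-0.002,0,0,0]
    - [-0.002,0,0,0]

```text
time: 12.05
ee_pos: [0.5254, -0.0718, 0.0264]
tcp_rot: [180.0, -0.1, -172.0]
wrist_force: [-4.9, -1.2, -1.0]
opening: 0.017
grasp_force: 25.4
```

```bash
python3 g.py R .0752
```

```text
t 12.05 depth 0.0426 lat 0.0 z 0.0264 rot [ 1.7999e+02 -1.1000e-01 -1.7203e+02] F axial -5.0 lat -0.5 z -1.0 T [-0.16  0.89 -0.03] op 0.017
```

Emit:
arm_command:
  series:
    - [-0.001,0,0,0]
    - [-0.002,0,0,0]
    - [-0.002,0,0,0]
    - [-0.002,0,0,0]
    - [-0.002,0,0,0]

```text
time: 12.55
ee_pos: [0.5257, -0.0717, 0.0258]
tcp_rot: [180.0, -0.3, -172.0]
wrist_force: [-12.3, -2.2, 2.3]
opening: 0.0172
grasp_force: 25.5
```

```bash
python3 g.py R .0752
```

```text
t 12.55 depth 0.043 lat 0.0001 z 0.0258 rot [ 179.98   -0.3  -172.05] F axial -12.5 lat -0.5 z 2.3 T [-0.32  2.21 -0.02] op 0.0172
```

Emit:
arm_command:
  series:
    - [0.03,0,0,0]
    - [0.06,0,0,0]
    - [0.06,0.04,0,0]
    - [0.06,0.08,0,0]
    - [0.06,0.08,0,0]

```text
time: 13.05
ee_pos: [0.4573, 0.0023, 0.027]
tcp_rot: [179.9, 0.1, -171.9]
wrist_force: [0.4, -0.2, -1.5]
opening: 0.017
grasp_force: 25.3
```

Emit:
arm_command:
  series:
    - [0,0,0,0]
    - [0,0,0,0]
    - [0,0,0,0]
    - [0,0,0,0]
    - [0,0,0,0]

```text
time: 13.55
ee_pos: [0.4578, -0.0011, 0.0266]
tcp_rot: [-180.0, -0.0, -172.1]
wrist_force: [0.3, 0.5, -1.2]
opening: 0.0171
grasp_force: 25.3
```

```bash
python3 d.py .4574 -.0005 .0270 188;python3 g.py M .0752; python3 -c "
from h import *
c=cam('wrist');o=ortho(c,.045,.36,.46,-.05,.05,.00025);cv2.imwrite('pics/o6.png',o)
for t in ('gauge_nogo','gauge_center'): print(t,[(np.round(x['location']),x['confidence'],onz(c,x['location'],.042)) for x in bot.mark_of('wrist',t)])
print(proj(c,[*(bot.get_obs()['ee_pos'][:2]-.0328*np.array([.99,.139])),.042]))"
```

```text
t 13.55 p [ 0.4578 -0.0011  0.0266] rot [-1.8000e+02 -1.0000e-02 -1.7208e+02] q [ -0.1  -6.5 -24.   72.5  -0.   -8.1] F [ 0.3  0.5 -1.2] op 0.0171 
shift [ 0.0003  0.0007 -0.0004] turn -0.001
t 13.55 depth -0.0147 lat -0.0006 z 0.0266 rot [-1.8000e+02 -1.0000e-02 -1.7208e+02] F axial 0.3 lat 0.5 z -1.2 T [0.01 0.   0.06] op 0.0171
gauge_nogo [(array([253., 198.]), 0.65, array([ 0.42423308, -0.00615552,  0.042     ])), (array([ 17., 341.]), 0.48, array([ 0.57661686, -0.1835415 ,  0.042     ]))]
gauge_center [(array([258., 297.]), 0.88, array([0.47817031, 0.00392051, 0.042     ]))]
[254.03749605 200.21949435]
```

Emit:
arm_command:
  series:
    - [-0.01,0.0007,-0.0004,0]
    - [-0.02,0.0007,-0.0004,0]
    - [-0.03,0.0007,-0.0004,0]
    - [-0.04,0.0007,-0.0004,0]
    - [-0.051,0.0007,-0.0004,0]

```text
time: 14.2
ee_pos: [0.509, 0.0073, 0.027]
tcp_rot: [-180.0, -0.0, -172.0]
wrist_force: [0.9, 0.5, -1.0]
opening: 0.017
grasp_force: 25.3
```

Emit:
arm_command:
  series:
    - [-0.001,0,0,0]
    - [-0.002,0,0,0]
    - [-0.003,0,0,0]
    - [-0.004,0,0,0]
    - [-0.005,0,0,0]

```text
time: 14.7
ee_pos: [0.5129, 0.0078, 0.0272]
tcp_rot: [-180.0, 0.0, -172.0]
wrist_force: [-0.1, -0.1, -0.6]
opening: 0.0168
grasp_force: 25.3
```

Emit:
arm_command:
  series:
    - [-0.001,0,0,0]
    - [-0.002,0,0,0]
    - [-0.003,0,0,0]
    - [-0.003,0,0,0]
    - [-0.003,0,0,0]

```text
time: 15.2
ee_pos: [0.516, 0.0082, 0.0271]
tcp_rot: [-180.0, -0.0, -172.0]
wrist_force: [-0.6, 0.1, -0.9]
opening: 0.017
grasp_force: 25.3
```

```bash
python3 g.py M .0752
```

```text
t 15.2 depth 0.0443 lat 0.0006 z 0.0271 rot [-1.8000e+02 -1.0000e-02 -1.7202e+02] F axial -0.6 lat 0.2 z -0.9 T [-0.06  0.03 -0.03] op 0.017
```

Emit:
arm_command:
  series:
    - [-0.002,-0.0005,0,0]
    - [-0.004,-0.0005,0,0]
    - [-0.006,-0.0005,0,0]
    - [-0.007,-0.0005,0,0]
    - [-0.008,-0.0005,0,0]

```text
time: 15.7
ee_pos: [0.5241, 0.0089, 0.0271]
tcp_rot: [-180.0, -0.0, -172.0]
wrist_force: [-0.3, 0.2, -0.3]
opening: 0.0172
grasp_force: 25.3
```

Emit:
arm_command:
  series:
    - [-0.001,0,0,0]
    - [-0.002,0,0,0]
    - [-0.0025,0,0,0]
    - [-0.0025,0,0,0]
    - [-0.0025,0,0,0]

```text
time: 16.2
ee_pos: [0.5264, 0.0092, 0.0271]
tcp_rot: [180.0, -0.0, -172.0]
wrist_force: [-0.5, 0.0, -1.2]
opening: 0.0169
grasp_force: 25.3
```

```bash
python3 g.py M .0752
```

```text
t 16.2 depth 0.0547 lat 0.0001 z 0.0271 rot [ 1.8000e+02 -1.0000e-02 -1.7202e+02] F axial -0.5 lat 0.1 z -1.2 T [-0.02  0.17  0.01] op 0.0169
```

Depth is 54.7 mm with hardly any force, so GO enters M. I'll press on until the handle touches the floor.

Emit:
arm_command:
  series:
    - [-0.001,0,0,0]
    - [-0.002,0,0,0]
    - [-0.0025,0,0,0]
    - [-0.0025,0,0,0]
    - [-0.0025,0,0,0]

```text
time: 16.7
ee_pos: [0.527, 0.0093, 0.0264]
tcp_rot: [180.0, -0.2, -172.0]
wrist_force: [-9.6, -1.3, 2.4]
opening: 0.0166
grasp_force: 25.5
```

```bash
python3 g.py M .0752
```

```text
t 16.7 depth 0.0553 lat 0.0001 z 0.0264 rot [ 179.99   -0.25 -172.03] F axial -9.7 lat 0.0 z 2.4 T [-0.28  1.81 -0.02] op 0.0166
```

Emit:
arm_command:
  series:
    - [0.036,0,0,0]
    - [0.072,0,0,0]
    - [0.072,0.04,0,0]
    - [0.072,0.08,0,0]
    - [0.072,0.08,0,0]

```text
time: 17.2
ee_pos: [0.4462, 0.0819, 0.0276]
tcp_rot: [179.9, 0.1, -171.8]
wrist_force: [0.4, -0.7, 0.4]
opening: 0.0171
grasp_force: 25.3
```

Emit:
arm_command:
  series:
    - [0,0,0,0]
    - [0,0,0,0]
    - [0,0,0,0]
    - [0,0,0,0]
    - [0,0,0,0]

```text
time: 17.7
ee_pos: [0.4466, 0.0783, 0.0271]
tcp_rot: [-180.0, -0.0, -172.1]
wrist_force: [-0.6, -0.3, -0.8]
opening: 0.017
grasp_force: 25.3
```

```bash
python3 d.py .4461 .0789 .0270 188;python3 g.py L .0752; python3 -c "
from h import *
c=cam('wrist')
for t in ('gauge_nogo',): print(t,[(np.round(x['location']),x['confidence']) for x in bot.mark_of('wrist',t)])
print(proj(c,[*(bot.get_obs()['ee_pos'][:2]-.0328*np.array([.99,.139])),.042]))"
```

```text
t 17.7 p [0.4466 0.0783 0.0271] rot [-1.7999e+02 -1.0000e-02 -1.7208e+02] q [  9.9  -7.2 -24.5  72.6  -0.    2. ] F [-0.6 -0.3 -0.8] op 0.017 
shift [0.0005 0.0007 0.0001] turn -0.001
t 17.7 depth -0.0145 lat -0.0007 z 0.0271 rot [-1.7999e+02 -1.0000e-02 -1.7208e+02] F axial -0.6 lat -0.2 z -0.8 T [-0.05 -0.01 -0.02] op 0.017
gauge_nogo [(array([252., 200.]), 0.89)]
[253.87923224 199.96426216]
```

Emit:
arm_command:
  series:
    - [-0.01,0.0004,0,0]
    - [-0.02,0.0004,0,0]
    - [-0.03,0.0004,0,0]
    - [-0.04,0.0004,0,0]
    - [-0.051,0.0004,0,0]

```text
time: 18.3
ee_pos: [0.498, 0.0864, 0.027]
tcp_rot: [-180.0, -0.0, -172.0]
wrist_force: [0.4, -0.6, -0.3]
opening: 0.0166
grasp_force: 25.3
```

Emit:
arm_command:
  series:
    - [-0.001,0,0,0]
    - [-0.002,0,0,0]
    - [-0.003,0,0,0]
    - [-0.004,0,0,0]
    - [-0.005,0,0,0]

```text
time: 18.8
ee_pos: [0.5019, 0.087, 0.0273]
tcp_rot: [180.0, 0.0, -172.0]
wrist_force: [-0.3, 0.1, -0.7]
opening: 0.0171
grasp_force: 25.3
```

Emit:
arm_command:
  series:
    - [-0.001,0,0,0]
    - [-0.002,0,0,0]
    - [-0.003,0,0,0]
    - [-0.004,0,0,0]
    - [-0.004,0,0,0]

```text
time: 19.3
ee_pos: [0.506, 0.0875, 0.0271]
tcp_rot: [180.0, -0.0, -172.0]
wrist_force: [0.8, -0.5, -1.2]
opening: 0.017
grasp_force: 25.3
```

```bash
python3 g.py L .0752
```

```text
t 19.3 depth 0.0456 lat 0.0003 z 0.0271 rot [ 180.     -0.   -172.02] F axial 0.7 lat -0.6 z -1.2 T [-0.05  0.01  0.02] op 0.017
```

L accepts GO too, so R is the tight one. I'll seat it fully here as well.

Emit:
arm_command:
  series:
    - [-0.002,0,0,0]
    - [-0.004,0,0,0]
    - [-0.006,0,0,0]
    - [-0.0075,0,0,0]
    - [-0.009,0,0,0]

```text
time: 19.8
ee_pos: [0.515, 0.0888, 0.0271]
tcp_rot: [-180.0, -0.0, -172.0]
wrist_force: [-0.7, -0.2, -0.7]
opening: 0.0169
grasp_force: 25.3
```

Emit:
arm_command:
  series:
    - [-0.001,0,0,0]
    - [-0.002,0,0,0]
    - [-0.0025,0,0,0]
    - [-0.0025,0,0,0]
    - [-0.0025,0,0,0]

```text
time: 20.3
ee_pos: [0.517, 0.0891, 0.027]
tcp_rot: [-180.0, -0.0, -172.0]
wrist_force: [-2.5, -1.2, -0.8]
opening: 0.0168
grasp_force: 25.3
```

```bash
python3 g.py L .0752
```

```text
t 20.3 depth 0.0567 lat 0.0003 z 0.027 rot [-1.8000e+02 -4.0000e-02 -1.7202e+02] F axial -2.6 lat -0.9 z -0.8 T [-0.05  0.49  0.03] op 0.0168
```

Emit:
arm_command:
  series:
    - [0.04,0,0,0]
    - [0.075,0,-0.02,0]
    - [0.085,-0.035,-0.045,0]
    - [0.1,-0.08,-0.06,-0.15]
    - [0.1,-0.13,-0.065,-0.3]

```text
time: 20.8
ee_pos: [0.4354, -0.0396, 0.0925]
tcp_rot: [-179.9, 0.2, -157.1]
wrist_force: [2.0, -0.3, -1.2]
opening: 0.0171
grasp_force: 25.3
```

Emit:
arm_command:
  series:
    - [0.011,-0.035,0,-0.15]
    - [0.022,-0.07,0,-0.3]
    - [0.033,-0.104,0,-0.45]
    - [0.044,-0.139,0,-0.6]
    - [0.054,-0.173,0,-0.75]

```text
time: 21.3
ee_pos: [0.4519, -0.221, 0.0906]
tcp_rot: [-179.9, -0.0, -115.3]
wrist_force: [0.0, 0.6, -0.3]
opening: 0.0173
grasp_force: 25.3
```

Emit:
arm_command:
  series:
    - [0,0,0,-0.15]
    - [0,0,0,-0.3]
    - [0,0,0,-0.45]
    - [0,0,0,-0.59]
    - [0,0,0,-0.59]

```text
time: 21.8
ee_pos: [0.452, -0.2193, 0.0904]
tcp_rot: [-180.0, -0.0, -81.8]
wrist_force: [-0.3, -0.4, -0.3]
opening: 0.0172
grasp_force: 25.3
```

```bash
python3 d.py .4606 -.2329 .0305 282
```

```text
t 21.8 p [ 0.452  -0.2193  0.0904] rot [-1.7996e+02 -3.0000e-02 -8.1760e+01] q [ -25.9   -2.   -12.6   79.3   -0.  -124.1] F [-0.3 -0.4 -0.3] op 0.0172 
shift [ 0.0146 -0.0066  0.06  ] turn -0.066
```

Emit:
arm_command:
  series:
    - [0.0146,-0.0066,0.015,-0.066]
    - [0.0146,-0.0066,0.02,-0.066]
    - [0.0146,-0.0066,0.035,-0.066]
    - [0.0146,-0.0066,0.05,-0.066]
    - [0.0146,-0.0066,0.059,-0.066]

```text
time: 22.3
ee_pos: [0.4598, -0.232, 0.0297]
tcp_rot: [180.0, 0.1, -78.2]
wrist_force: [4.0, 5.6, 25.8]
opening: 0.0171
grasp_force: 27.6
```

Emit:
arm_command:
  series:
    - [0,0,0.001,0]
    - [0,0,0.001,0]
    - [0,0,0.001,0]
    - [0,0,0.001,0]
    - [0,0,0.001,0]

```text
time: 22.8
ee_pos: [0.4602, -0.2328, 0.0302]
tcp_rot: [180.0, -0.0, -78.1]
wrist_force: [-0.4, 0.1, -0.1]
opening: 0.017
grasp_force: 25.5
```

```bash
python3 d.py .4606 -.2329 .0305 282
```

```text
t 22.8 p [ 0.4602 -0.2328  0.0302] rot [ 1.7999e+02 -1.0000e-02 -7.8110e+01] q [ -26.8    1.3  -16.    72.6   -0.  -128.7] F [-0.4  0.1 -0.1] op 0.017 
shift [ 0.0002 -0.0003 -0.0003] turn -0.002
```

Emit:
arm_command:
  series:
    - [0,0,0,0]
    - [0,0,0,0]
    - [0,0,0,0]
    - [0,0,0,0]
    - [0,0,0,0]
  hand: 0.06

```text
time: 23.3
ee_pos: [0.4603, -0.2327, 0.0303]
tcp_rot: [-180.0, -0.0, -78.1]
wrist_force: [0.2, -0.0, -0.5]
opening: 0.0599
grasp_force: 0.0
```

Emit:
arm_command:
  series:
    - [0,0,-0.04,0]
    - [0,0,-0.08,0]
    - [-0.02,0,-0.1,0.15]
    - [-0.042,0,-0.1,0.3]
    - [-0.042,0,-0.1,0.45]

```text
time: 23.8
ee_pos: [0.4517, -0.1902, 0.1314]
tcp_rot: [-179.9, 0.0, -104.2]
wrist_force: [0.7, -1.8, -0.1]
opening: 0.0599
grasp_force: 0.0
```

Emit:
arm_command:
  series:
    - [0,0,0,0.15]
    - [0,0,0,0.3]
    - [0,0,0,0.45]
    - [0,0,0,0.6]
    - [0,0,0,0.75]

```text
time: 24.3
ee_pos: [0.4517, -0.1916, 0.1303]
tcp_rot: [-180.0, 0.0, -147.2]
wrist_force: [0.3, 0.2, 0.1]
opening: 0.06
grasp_force: 0.0
```

Emit:
arm_command:
  series:
    - [0,0,0,0.15]
    - [0,0,0,0.3]
    - [0,0,0,0.45]
    - [0,0,0,0.6]
    - [0,0,0,0.75]

```text
time: 24.8
ee_pos: [0.4516, -0.1916, 0.1303]
tcp_rot: [180.0, 0.0, 169.8]
wrist_force: [-0.7, 0.7, -0.0]
opening: 0.0597
grasp_force: 0.0
```

Emit:
arm_command:
  series:
    - [0,0,0,0.15]
    - [0,0,0,0.3]
    - [0,0,0,0.45]
    - [0,0,0,0.6]
    - [0,0,0,0.75]

```text
time: 25.3
ee_pos: [0.4516, -0.1916, 0.1303]
tcp_rot: [-180.0, 0.0, 126.9]
wrist_force: [0.0, -0.4, -0.6]
opening: 0.06
grasp_force: 0.0
```

Emit:
arm_command:
  series:
    - [0,0,0,0.15]
    - [0,0,0,0.3]
    - [0,0,0,0.44]
    - [0,0,0,0.44]
    - [0,0,0,0.44]

```text
time: 25.8
ee_pos: [0.4517, -0.1916, 0.1303]
tcp_rot: [180.0, 0.0, 102.2]
wrist_force: [0.3, 0.1, 0.3]
opening: 0.0601
grasp_force: 0.0
```

```bash
python3 d.py .4517 -.1917 .0299 102; python3 - <<'E'
from h import *
for n in("wrist","side"):
  c=cam(n)
  for t in("gauge_center","gauge_go","gauge_nogo"):
    print(n,t,[(np.round(x["location"]).tolist(),round(x["confidence"],2),onz(c,x["location"],.045)[:2].round(4).tolist()) for x in bot.mark_of(n,t)[:2]])
  if n=="wrist": cv2.imwrite("pics/o7.png",ortho(c,.045,.39,.53,-.29,-.13,.0003))
E
```

```text
t 25.8 p [ 0.4517 -0.1916  0.1303] rot [180.     0.   102.24] q [-23.   -4.  -10.1  83.9  -0.   54.8] F [0.3 0.1 0.3] op 0.0601 
shift [-1.000e-04  0.000e+00  1.004e-01] turn 0.004
wrist gauge_center [([259.0, 226.0], 0.66, [0.4605, -0.2133])]
wrist gauge_go [([256.0, 162.0], 0.89, [0.4469, -0.161]), ([418.0, 19.0], 0.23, [0.5534, -0.0075])]
wrist gauge_nogo [([255.0, 275.0], 0.56, [0.4682, -0.2611])]
side gauge_center [([290.0, 274.0], 0.72, [0.4619, -0.2144]), ([256.0, 188.0], 0.27, [0.5456, 0.061])]
side gauge_go [([265.0, 258.0], 0.85, [0.4432, -0.1581])]
side gauge_nogo [([309.0, 294.0], 0.9, [0.464, -0.268]), ([290.0, 273.0], 0.67, [0.4613, -0.2124])]
```

View pics/o7.png

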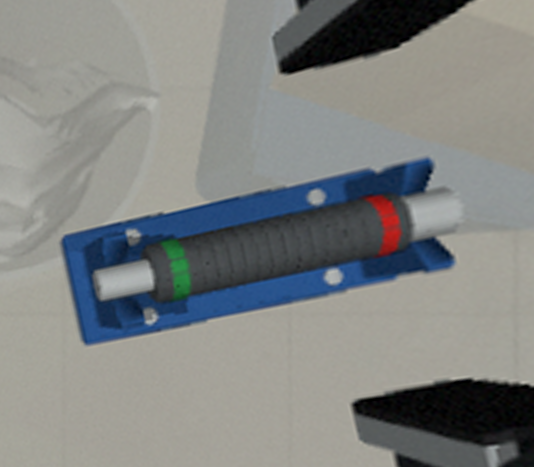

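The gauge lies well in its rest, with GO face at (97, 284) and NO-GO face at (459, 210), centre about 1 mm off. I'll take it on the GO side.

Emit:
arm_command:
  series:
    - [0,0,0.04,0.004]
    - [0,0,0.08,0.004]
    - [0,0,0.1,0.004]
    - [0,0,0.1004,0.004]
    - [0,0,0.1004,0.004]

```text
time: 26.7
ee_pos: [0.4518, -0.1916, 0.0305]
tcp_rot: [180.0, 0.0, 101.8]
wrist_force: [0.3, 0.0, -0.2]
opening: 0.0596
grasp_force: 0.0
```

Emit:
arm_command:
  series:
    - [0,0,0,0]
    - [0,0,0,0]
    - [0,0,0,0]
    - [0,0,0,0]
    - [0,0,0,0]
  hand: 0.0
  grip_force: 25

```text
time: 27.2
ee_pos: [0.4518, -0.192, 0.031]
tcp_rot: [180.0, 0.1, 101.8]
wrist_force: [-2.9, 0.3, 4.5]
opening: 0.0168
grasp_force: 24.4
```

Emit:
arm_command:
  series:
    - [0,0,0,0]
    - [0,0,0,0]
    - [0,0,0,0]
    - [0,0,-0.02,0]
    - [0,0,-0.05,0]

```text
time: 27.7
ee_pos: [0.4507, -0.1912, 0.0793]
tcp_rot: [-179.9, -0.1, 101.8]
wrist_force: [1.2, -0.0, -0.2]
opening: 0.0172
grasp_force: 24.6
```

```bash
python3 d.py .4517 -.1917 .0899 102
```

```text
t 27.7 p [ 0.4507 -0.1912  0.0793] rot [-1.7987e+02 -9.0000e-02  1.0177e+02] q [-23.   -3.3 -15.1  78.4   0.   55.2] F [ 1.2 -0.  -0.2] op 0.0172 
shift [-0.0007  0.0009 -0.0106] turn -0.004
```

Emit:
arm_command:
  series:
    - [0.0,0,-0.02,0]
    - [0.045,0.011,-0.02,-0.15]
    - [0.09,0.022,-0.02,-0.3]
    - [0.135,0.033,-0.02,-0.45]
    - [0.16,0.038,-0.02,-0.6]

```text
time: 28.2
ee_pos: [0.4562, -0.0247, 0.1004]
tcp_rot: [179.9, 0.0, 136.6]
wrist_force: [0.0, -0.1, -0.4]
opening: 0.0169
grasp_force: 24.6
```

Emit:
arm_command:
  series:
    - [0,0,0,-0.15]
    - [0,0,0,-0.3]
    - [0,0,0,-0.45]
    - [0,0,0,-0.6]
    - [0,0,0,-0.75]

```text
time: 28.7
ee_pos: [0.4563, -0.0271, 0.1003]
tcp_rot: [-180.0, 0.0, 179.5]
wrist_force: [-0.2, 0.1, -0.1]
opening: 0.0167
grasp_force: 24.6
```

Emit:
arm_command:
  series:
    - [0,0,0,-0.155]
    - [0,0,0,-0.155]
    - [0,0,0,-0.155]
    - [0,0,0,-0.155]
    - [0,0,0,-0.155]

```text
time: 29.2
ee_pos: [0.4562, -0.0272, 0.0999]
tcp_rot: [-180.0, 0.0, -172.1]
wrist_force: [-0.2, -0.1, -1.5]
opening: 0.0171
grasp_force: 24.6
```

```bash
python3 d.py .4565 -.0007 .0275 188
```

```text
t 29.2 p [ 0.4562 -0.0272  0.0999] rot [-180.      0.   -172.12] q [ -3.4  -8.3 -17.4  80.9   0.  -11.3] F [-0.2 -0.1 -1.5] op 0.0171 
shift [-0.0039  0.0262  0.0724] turn -0.002
```

Emit:
arm_command:
  series:
    - [-0.004,0.0262,0.02,-0.002]
    - [-0.004,0.0262,0.05,-0.002]
    - [-0.004,0.0262,0.072,-0.002]
    - [-0.004,0.0262,0.0725,-0.002]
    - [-0.004,0.0262,0.0725,-0.002]

```text
time: 29.7
ee_pos: [0.4564, -0.0007, 0.0278]
tcp_rot: [180.0, -0.0, -171.9]
wrist_force: [0.5, -0.4, -1.1]
opening: 0.017
grasp_force: 24.7
```

Emit:
arm_command:
  series:
    - [0,0,0,0]
    - [0,0,0,0]
    - [0,0,0,0]
    - [0,0,0,0]
    - [0,0,0,0]

```text
time: 30.2
ee_pos: [0.4567, -0.0007, 0.0276]
tcp_rot: [-180.0, 0.0, -171.9]
wrist_force: [0.0, 0.3, -1.0]
opening: 0.0164
grasp_force: 24.7
```

```bash
python3 d.py .4565 -.0007 .0275 188;python3 g.py M .0761; python3 -c "
from h import *
c=cam('wrist')
print([(np.round(x['location']),x['confidence']) for x in bot.mark_of('wrist','gauge_go')])
print(proj(c,[*(bot.get_obs()['ee_pos'][:2]-.0319*np.array([.99,.139])),.042]))"
```

```text
t 30.2 p [ 0.4567 -0.0007  0.0276] rot [-1.8000e+02  2.0000e-02 -1.7189e+02] q [ -0.1  -6.8 -24.1  72.6   0.   -8.2] F [ 0.   0.3 -1. ] op 0.0164 
shift [0.0002 0.     0.0001] turn 0.002
t 30.2 depth -0.0148 lat -0.0001 z 0.0276 rot [-1.8000e+02  2.0000e-02 -1.7189e+02] F axial 0.0 lat 0.3 z -1.0 T [-0.06  0.03 -0.03] op 0.0164
[(array([256., 201.]), 0.6)]
[253.66568729 201.27022248]
```

Emit:
arm_command:
  series:
    - [-0.01,0,0,0]
    - [-0.02,0,0,0]
    - [-0.03,0,0,0]
    - [-0.04,0,0,0]
    - [-0.051,0,0,0]

```text
time: 30.8
ee_pos: [0.508, 0.0067, 0.0272]
tcp_rot: [180.0, -0.0, -171.9]
wrist_force: [-0.3, -0.3, -1.3]
opening: 0.0172
grasp_force: 24.7
```

Emit:
arm_command:
  series:
    - [-0.001,0,0,0]
    - [-0.002,0,0,0]
    - [-0.003,0,0,0]
    - [-0.004,0,0,0]
    - [-0.005,0,0,0]

```text
time: 31.3
ee_pos: [0.5119, 0.0072, 0.0275]
tcp_rot: [-180.0, 0.0, -171.9]
wrist_force: [0.1, -0.6, -0.5]
opening: 0.0167
grasp_force: 24.7
```

Emit:
arm_command:
  series:
    - [-0.001,0,0,0]
    - [-0.002,0,0,0]
    - [-0.0025,0,0,0]
    - [-0.0025,0,0,0]
    - [-0.0025,0,0,0]

```text
time: 31.8
ee_pos: [0.5143, 0.0075, 0.0273]
tcp_rot: [-180.0, -0.0, -171.9]
wrist_force: [-2.8, -0.7, 0.1]
opening: 0.017
grasp_force: 24.8
```

```bash
python3 g.py M .0761
```

```text
t 31.8 depth 0.0434 lat 0.0 z 0.0273 rot [-1.8000e+02 -2.0000e-02 -1.7189e+02] F axial -2.9 lat -0.3 z 0.1 T [-0.15  0.38 -0.01] op 0.017
```

Contact near 43 mm. I'll press a little more to see whether it stops there.

Emit:
arm_command:
  series:
    - [-0.001,0,0,0]
    - [-0.002,0,0,0]
    - [-0.0025,0,0,0]
    - [-0.0025,0,0,0]
    - [-0.0025,0,0,0]

```text
time: 32.3
ee_pos: [0.5153, 0.0076, 0.0268]
tcp_rot: [-180.0, -0.2, -171.9]
wrist_force: [-9.2, -2.0, 0.7]
opening: 0.0172
grasp_force: 24.9
```

```bash
python3 g.py M .0761
```

```text
t 32.3 depth 0.0444 lat 0.0 z 0.0268 rot [-179.99   -0.21 -171.9 ] F axial -9.3 lat -0.7 z 0.7 T [-0.48  1.76 -0.08] op 0.0172
```

NO-GO is refused in M at about 44 mm, with 9 N axial and almost no side force. There's time to confirm by trying L.

Emit:
arm_command:
  series:
    - [0.03,0,0,0]
    - [0.062,0,0,0]
    - [0.062,0.04,0,0]
    - [0.062,0.08,0,0]
    - [0.062,0.08,0,0]

```text
time: 32.8
ee_pos: [0.4441, 0.0816, 0.0278]
tcp_rot: [179.9, 0.1, -171.7]
wrist_force: [0.3, -0.6, -1.2]
opening: 0.0169
grasp_force: 24.8
```

Emit:
arm_command:
  series:
    - [0,0,0,0]
    - [0,0,0,0]
    - [0,0,0,0]
    - [0,0,0,0]
    - [0,0,0,0]

```text
time: 33.3
ee_pos: [0.4444, 0.0778, 0.0273]
tcp_rot: [-180.0, -0.0, -171.9]
wrist_force: [-1.3, -0.1, -0.4]
opening: 0.0171
grasp_force: 24.8
```

```bash
python3 d.py .4452 .0787 .0275 188;python3 g.py L .0761;python3 -c "
from h import *
c=cam('wrist')
print([(np.round(x['location']),x['confidence']) for x in bot.mark_of('wrist','gauge_go')])
print(proj(c,[*(bot.get_obs()['ee_pos'][:2]-.0319*np.array([.99,.139])),.042]))"
```

```text
t 33.3 p [0.4444 0.0778 0.0273] rot [-180.     -0.   -171.95] q [  9.9  -7.5 -24.8  72.7  -0.    1.9] F [-1.3 -0.1 -0.4] op 0.0171 
shift [-0.0009  0.0007 -0.0002] turn 0.001
t 33.3 depth -0.0159 lat -0.0008 z 0.0273 rot [-180.     -0.   -171.95] F axial -1.3 lat 0.1 z -0.4 T [-0.03 -0.01 -0.05] op 0.0171
[(array([252., 201.]), 0.9)]
[254.0130774  201.60105398]
```

Emit:
arm_command:
  series:
    - [-0.01,0.0007,0,0]
    - [-0.02,0.0007,0,0]
    - [-0.03,0.0007,0,0]
    - [-0.042,0.0007,0,0]
    - [-0.053,0.0007,0,0]

```text
time: 33.9
ee_pos: [0.4978, 0.0867, 0.0272]
tcp_rot: [-180.0, -0.0, -171.9]
wrist_force: [-0.7, -0.4, -0.1]
opening: 0.0173
grasp_force: 24.8
```

Emit:
arm_command:
  series:
    - [-0.001,0,0,0]
    - [-0.002,0,0,0]
    - [-0.003,0,0,0]
    - [-0.004,0,0,0]
    - [-0.005,0,0,0]

```text
time: 34.4
ee_pos: [0.5015, 0.0872, 0.0275]
tcp_rot: [-180.0, 0.0, -171.9]
wrist_force: [-0.0, -0.1, -0.7]
opening: 0.0169
grasp_force: 24.8
```

Emit:
arm_command:
  series:
    - [-0.001,0,0,0]
    - [-0.002,0,0,0]
    - [-0.003,0,0,0]
    - [-0.004,0,0,0]
    - [-0.0045,0,0,0]

```text
time: 34.9
ee_pos: [0.5061, 0.0878, 0.0274]
tcp_rot: [-180.0, -0.0, -171.9]
wrist_force: [-0.3, -0.7, -0.6]
opening: 0.0167
grasp_force: 24.9
```

```bash
python3 g.py L .0761
```

```text
t 34.9 depth 0.0466 lat 0.0005 z 0.0274 rot [-179.99   -0.   -171.89] F axial -0.4 lat -0.7 z -0.6 T [-0.15  0.07 -0.06] op 0.0167
```

Emit:
arm_command:
  series:
    - [-0.001,0,0,0]
    - [-0.002,0,0,0]
    - [-0.003,0,0,0]
    - [-0.004,0,0,0]
    - [-0.004,0,0,0]

```text
time: 35.4
ee_pos: [0.5102, 0.0885, 0.0274]
tcp_rot: [-180.0, 0.0, -171.9]
wrist_force: [0.0, -0.9, 0.1]
opening: 0.0172
grasp_force: 24.9
```

```bash
python3 g.py L .0761
```

```text
t 35.4 depth 0.0507 lat 0.0006 z 0.0274 rot [-1.8000e+02  1.0000e-02 -1.7189e+02] F axial -0.1 lat -0.9 z 0.1 T [-0.13 -0.1  -0.09] op 0.0172
```

NO-GO passes freely in L, so L is worn and M is the sound coupling. The gauge goes back to its rest.

Emit:
arm_command:
  series:
    - [0.04,0,0,0]
    - [0.072,0,-0.02,0]
    - [0.082,-0.035,-0.045,0]
    - [0.095,-0.08,-0.06,0.15]
    - [0.097,-0.13,-0.065,0.3]

```text
time: 35.9
ee_pos: [0.4322, -0.0544, 0.0946]
tcp_rot: [180.0, 0.2, 170.7]
wrist_force: [2.4, 0.7, -1.1]
opening: 0.0171
grasp_force: 24.9
```

Emit:
arm_command:
  series:
    - [-0.008,-0.027,0,0.15]
    - [-0.016,-0.054,0,0.3]
    - [-0.025,-0.081,0,0.45]
    - [-0.033,-0.108,0,0.6]
    - [-0.041,-0.133,0,0.75]

```text
time: 36.4
ee_pos: [0.4519, -0.1927, 0.0923]
tcp_rot: [180.0, 0.0, 127.6]
wrist_force: [0.1, 0.0, -0.0]
opening: 0.0168
grasp_force: 24.9
```

Emit:
arm_command:
  series:
    - [0,0,0,0.15]
    - [0,0,0,0.3]
    - [0,0,0,0.45]
    - [0,0,0,0.45]
    - [0,0,0,0.45]

```text
time: 36.9
ee_pos: [0.4518, -0.1914, 0.0923]
tcp_rot: [180.0, -0.0, 102.4]
wrist_force: [-0.6, 0.1, -0.3]
opening: 0.0168
grasp_force: 24.9
```

```bash
python3 d.py .4517 -.1917 .0305 102
```

```text
t 36.9 p [ 0.4518 -0.1914  0.0923] rot [ 1.8000e+02 -1.0000e-02  1.0243e+02] q [-23.   -3.6 -13.9  79.7   0.   54.6] F [-0.6  0.1 -0.3] op 0.0168 
shift [-0.0003 -0.0002  0.0618] turn 0.008
```

Emit:
arm_command:
  series:
    - [0,0,0.02,0.008]
    - [0,0,0.04,0.008]
    - [0,0,0.055,0.008]
    - [0,0,0.06,0.008]
    - [0,0,0.0615,0.008]

```text
time: 37.4
ee_pos: [0.4516, -0.191, 0.0309]
tcp_rot: [-180.0, -0.1, 101.8]
wrist_force: [-5.4, 4.1, 7.3]
opening: 0.0167
grasp_force: 25.7
```

Emit:
arm_command:
  series:
    - [0,0,0,0]
    - [0,0,0,0]
    - [0,0,0,0]
    - [0,0,0,0]
    - [0,0,0,0]

```text
time: 37.9
ee_pos: [0.4519, -0.1915, 0.0312]
tcp_rot: [180.0, 0.0, 101.7]
wrist_force: [-3.2, 1.9, 4.0]
opening: 0.0172
grasp_force: 25.4
```

Emit:
arm_command:
  series:
    - [0,0,0,0]
    - [0,0,0,0]
    - [0,0,0,0]
    - [0,0,0,0]
    - [0,0,0,0]
  hand: 0.06

```text
time: 38.4
ee_pos: [0.4518, -0.1915, 0.0308]
tcp_rot: [180.0, 0.0, 101.7]
wrist_force: [-0.0, -0.6, 0.6]
opening: 0.06
grasp_force: 0.0
```

Emit:
arm_command:
  series:
    - [0,0,-0.04,0]
    - [0,0,-0.08,0]
    - [0,0,-0.11,-0.15]
    - [0,0,-0.11,-0.3]
    - [0,0,-0.11,-0.3]

```text
time: 38.9
ee_pos: [0.4523, -0.1917, 0.1417]
tcp_rot: [179.9, 0.1, 119.0]
wrist_force: [-0.8, -0.4, -0.4]
opening: 0.06
grasp_force: 0.0
```

```bash
python3 d.py .575 .016 .14 188;python3 - <<'E'
from h import *
c=cam("wrist")
for t in("gauge_center","gauge_go","gauge_nogo"):
    print(t,[(np.round(x["location"]).tolist(),round(x["confidence"],2),onz(c,x["location"],.045)[:2].round(4).tolist()) for x in bot.mark_of("wrist",t)[:2]])
E
```

```text
t 38.9 p [ 0.4523 -0.1917  0.1417] rot [1.7994e+02 8.0000e-02 1.1903e+02] q [-23.   -4.   -8.9  85.   -0.   38. ] F [-0.8 -0.4 -0.4] op 0.06 
shift [0.122  0.2081 0.0018] turn -1.204
gauge_center [([247.0, 218.0], 0.77, [0.4576, -0.2128])]
gauge_go [([264.0, 161.0], 0.57, [0.4455, -0.1616])]
gauge_nogo [([230.0, 265.0], 0.74, [0.4664, -0.2619]), ([247.0, 216.0], 0.45, [0.4568, -0.211])]
```

Emit:
arm_command:
  series:
    - [0.024,0.041,0,-0.15]
    - [0.048,0.082,0,-0.3]
    - [0.072,0.124,0,-0.45]
    - [0.097,0.166,0,-0.6]
    - [0.122,0.208,0,-0.75]

```text
time: 39.6
ee_pos: [0.5753, 0.0177, 0.1401]
tcp_rot: [-180.0, -0.0, 162.1]
wrist_force: [0.4, -1.3, 0.4]
opening: 0.0605
grasp_force: 0.0
```

Emit:
arm_command:
  series:
    - [0,0,0,-0.15]
    - [0,0,0,-0.3]
    - [0,0,0,-0.454]
    - [0,0,0,-0.454]
    - [0,0,0,-0.454]

```text
time: 40.1
ee_pos: [0.5747, 0.0158, 0.1403]
tcp_rot: [180.0, -0.1, -172.4]
wrist_force: [1.2, 0.5, 0.2]
opening: 0.06
grasp_force: 0.0
```

```bash
python3 d.py .575 .016 .035 188
```

```text
t 40.1 p [0.5747 0.0158 0.1403] rot [ 1.7999e+02 -5.0000e-02 -1.7244e+02] q [ 1.6  7.6  2.8 85.3  0.  -6. ] F [1.2 0.5 0.2] op 0.06 
shift [-4.000e-04  1.000e-04  1.053e-01] turn -0.008
```

Emit:
arm_command:
  series:
    - [0,0,0.03,-0.008]
    - [0,0,0.06,-0.008]
    - [0,0,0.08,-0.008]
    - [0,0,0.094,-0.008]
    - [0,0,0.104,-0.008]

```text
time: 40.6
ee_pos: [0.5746, 0.0157, 0.0358]
tcp_rot: [180.0, -0.1, -171.8]
wrist_force: [0.6, -0.2, 0.6]
opening: 0.0602
grasp_force: 0.0
```

Emit:
arm_command:
  series:
    - [0,0,0,0]
    - [0,0,0,0]
    - [0,0,0,0]
    - [0,0,0,0]
    - [0,0,0,0]
  hand: 0.0
  grip_force: 35

```text
time: 41.1
ee_pos: [0.5748, 0.0158, 0.0374]
tcp_rot: [-180.0, 0.0, -171.7]
wrist_force: [-5.1, -0.1, 0.3]
opening: 0.0395
grasp_force: 36.8
```

Emit:
arm_command:
  series:
    - [0,0,0,0]
    - [0,0,0,0]
    - [0,0,0,0]
    - [0,0,0,0]
    - [0,0,0,0]

```text
time: 41.6
ee_pos: [0.5749, 0.0158, 0.037]
tcp_rot: [-180.0, -0.0, -171.7]
wrist_force: [-4.3, -1.2, 2.6]
opening: 0.0393
grasp_force: 36.9
```

```bash
python3 d.py .575 .016 .14 188
```

```text
t 41.6 p [0.5749 0.0158 0.037 ] rot [-180.     -0.   -171.67] q [ 1.6  9.1 -6.9 74.  -0.  -6.8] F [-4.3 -1.2  2.6] op 0.0393 
shift [-0.0002  0.0002 -0.103 ] turn 0.006
```

Emit:
arm_command:
  series:
    - [0,0,-0.02,0]
    - [0,0,-0.05,0]
    - [0,0,-0.08,0]
    - [0,0,-0.1,0]
    - [0,-0.03,-0.1,0]

```text
time: 42.1
ee_pos: [0.5814, -0.0119, 0.1408]
tcp_rot: [-180.0, 0.4, -171.5]
wrist_force: [0.4, 0.2, -1.9]
opening: 0.0395
grasp_force: 36.4
```

Emit:
arm_command:
  series:
    - [-0.002,-0.045,0,0]
    - [-0.004,-0.09,0,0]
    - [-0.006,-0.135,0,0]
    - [-0.008,-0.18,0,0]
    - [-0.011,-0.22,0,0]

```text
time: 42.6
ee_pos: [0.6228, -0.2324, 0.1369]
tcp_rot: [-179.9, 0.1, -171.7]
wrist_force: [0.2, 1.0, -1.5]
opening: 0.0397
grasp_force: 36.4
```

```bash
python3 d.py .622 -.230 .018 188;python3 - <<'E'
from h import *
c=cam("wrist");a=cam("side")
cv2.imwrite("pics/p8.png",np.hstack([cv2.resize(c["img"],(400,300)),cv2.resize(a["img"],(400,300))]))
E
```

```text
t 42.6 p [ 0.6228 -0.2324  0.1369] rot [-1.7995e+02  9.0000e-02 -1.7169e+02] q [-20.5  20.1  17.4  87.2  -0.  -28.8] F [ 0.2  1.  -1.5] op 0.0397 
shift [0.0007 0.0026 0.1189] turn 0.005
```

View pics/p8.png

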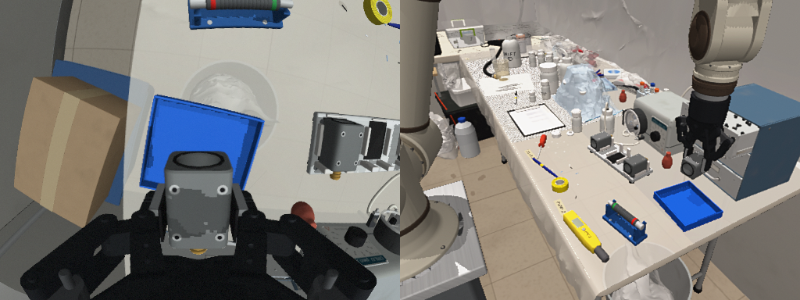

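The coupling is held upright over the tray, whose rim centre sits at about (202, 155) in the wrist half; that agrees with (0.628, -0.230). The gauge lies in its rest. I'll lower it now.

Emit:
arm_command:
  series:
    - [0,0.002,0.03,0]
    - [0,0.002,0.06,0]
    - [0,0.002,0.085,0]
    - [0,0.002,0.1,0]
    - [0,0.002,0.11,0]

```text
time: 43.2
ee_pos: [0.6218, -0.2275, 0.0257]
tcp_rot: [180.0, -0.0, -171.6]
wrist_force: [0.0, 0.6, -0.9]
opening: 0.0394
grasp_force: 36.4
```

Emit:
arm_command:
  series:
    - [0,0,0.002,0]
    - [0,0,0.004,0]
    - [0,0,0.005,0]
    - [0,0,0.005,0]
    - [0,0,0.005,0]

```text
time: 43.7
ee_pos: [0.6221, -0.2281, 0.0225]
tcp_rot: [-180.0, 0.1, -171.7]
wrist_force: [0.2, -0.7, -1.0]
opening: 0.0393
grasp_force: 36.4
```

```bash
python3 d.py .622 -.230 .018 188
```

```text
t 43.7 p [ 0.6221 -0.2281  0.0225] rot [-1.7997e+02  5.0000e-02 -1.7166e+02] q [-20.1  21.2   6.1  74.9   0.  -28.5] F [ 0.2 -0.7 -1. ] op 0.0393 
shift [ 0.0004 -0.0019  0.0045] turn 0.006
```

Emit:
arm_command:
  series:
    - [0,0,0.002,0]
    - [0,0,0.003,0]
    - [0,0,0.004,0]
    - [0,0,0.005,0]
    - [0,0,0.005,0]

```text
time: 44.2
ee_pos: [0.6218, -0.2279, 0.018]
tcp_rot: [-180.0, 0.0, -171.7]
wrist_force: [-4.2, 1.2, 7.3]
opening: 0.0394
grasp_force: 37.4
```

Emit:
arm_command:
  series:
    - [0,0,0,0]
    - [0,0,0,0]
    - [0,0,0,0]
    - [0,0,0,0]
    - [0,0,0,0]

```text
time: 44.7
ee_pos: [0.6218, -0.228, 0.0181]
tcp_rot: [-180.0, 0.0, -171.7]
wrist_force: [-4.8, 1.2, 7.5]
opening: 0.0396
grasp_force: 37.4
```

```bash
python3 d.py .622 -.230 .018 188
```

```text
t 44.7 p [ 0.6218 -0.228   0.0181] rot [-1.7998e+02  3.0000e-02 -1.7166e+02] q [-20.1  21.3   5.7  74.4  -0.  -28.5] F [-4.8  1.2  7.5] op 0.0396 
shift [ 0.0001 -0.002   0.0001] turn 0.006
```

Emit:
arm_command:
  series:
    - [0,0,0,0]
    - [0,0,0,0]
    - [0,0,0,0]
    - [0,0,0,0]
    - [0,0,0,0]
  hand: 0.056

```text
time: 45.2
ee_pos: [0.6218, -0.2279, 0.0167]
tcp_rot: [180.0, -0.0, -171.7]
wrist_force: [-0.5, 0.2, 0.8]
opening: 0.0559
grasp_force: 0.0
```

Emit:
arm_command:
  series:
    - [0,0,-0.02,0]
    - [0,0,-0.05,0]
    - [0,0,-0.09,0]
    - [0,0,-0.13,0]
    - [0.03,0,-0.16,0]

```text
time: 45.7
ee_pos: [0.5938, -0.2319, 0.1784]
tcp_rot: [-180.0, 0.1, -171.6]
wrist_force: [-1.1, 0.1, -0.5]
opening: 0.0559
grasp_force: 0.0
```

Emit:
arm_command:
  series:
    - [0.03,0,0,0]
    - [0.06,0,0,0]
    - [0.06,0,0,0]
    - [0.06,0,0,0]
    - [0.06,0,0,0]

```text
time: 46.2
ee_pos: [0.5333, -0.2409, 0.1768]
tcp_rot: [-180.0, 0.0, -171.6]
wrist_force: [0.4, -0.3, 0.1]
opening: 0.0557
grasp_force: 0.0
```

```bash
python3 d.py .622 -.230 .2 188;python3 - <<'E'
from h import *
c=cam("wrist");a=cam("side")
cv2.imwrite("pics/p9.png",np.hstack([cv2.resize(c["img"],(400,300)),cv2.resize(a["img"][130:330,170:437],(400,300))]))
E
```

```text
t 46.2 p [ 0.5333 -0.2409  0.1768] rot [-1.8000e+02  1.0000e-02 -1.7165e+02] q [-24.3   9.    8.5  89.4   0.  -32.7] F [ 0.4 -0.3  0.1] op 0.0557 
shift [-0.0894 -0.0021 -0.0232] turn 0.006
```

View pics/p9.png

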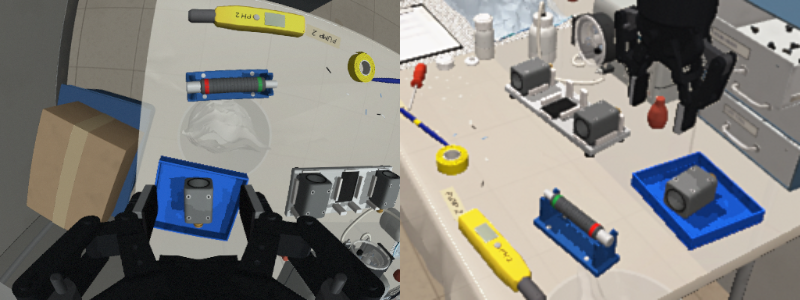

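The coupling stands upright in the tray (wrist half at about (200, 205)). The gauge lies in its rest at about (230, 87), and the other two couplings are in their nests. Handing in.

```bash
python3 -c "
from workcell import bot
print(bot.job_done())"
```

```text
the job is handed in; nothing more can be done
None
```

The middle coupling gauged sound (GO end fully in, NO-GO refused): it stands upright in the blue tray, the gauge is in its rest and the other two are in the rack; handed in at about 46 s, no verdict returned.

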